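# Ready the photometer: latch the cell cover, seat and hold the filter collar

### The job

Get the small bench photometer ready for a reading: press its sprung cell cover down until the catch holds it shut; then take the knurled filter collar, press it down lightly and turn it clockwise (seen from above) until its hidden keyways drop over the pins. Push the collar fully home against its spring and finish while still holding it pressed down there, because it springs back up when let go. Leave the loose glassware and other things around it where they are.

Things in the scene. Friction and masses are not known exactly. Their poses are not given: they have to be found in the camera images.
- photometer: White bench photometer, fixed to the table: a box 110 mm (its x) by 200 mm (its y), top face 42 mm above the table. Origin: centre of its underside; z up, the side with the dark window and keys faces -x. The cell compartment with its cover is the half at +y, the filter collar the half at -y. Its place and yaw (up to 0.4 rad) vary.
- cover_hinge (a point): Middle of the cover's hinge line, at (0, 96, 42) mm in the photometer's frame. The line runs along the photometer's x; the axes are the photometer's.
- cover_edge (a point): Middle of the free edge of the cover, on its upper face; moves with it. The cover is a grey plate, 102 mm along the hinge, 86 mm from hinge line to free edge, 7 mm thick, with the hinge line at its underside. Shut, its upper face is 49 mm above the table and this point at (0, 10, 49) mm in the photometer's frame; open, this edge stands up and the plate leans towards +y.
- cover (a joint): Angle of the cover in rad: 0 shut, grows as it opens; it stands open at 0.7 to 0.95. A weak spring lifts it again unless the catch, under the middle of its free edge, has snapped past a sprung plunger. The catch works between 0.12 and 0 rad and takes 5 to 8 N down near the free edge; the cover stops at -0.008 and rests at about 0.01 once caught.
- collar_top (a point): Centre of the collar's top face, on its axis: at (0, -50, 86) mm in the photometer's frame when up, (0, -50, 75.5) when home. It does not turn with the collar: its axes are the photometer's. The collar is a metal cylinder, 55 mm in diameter, 32 mm high, knurled, with a glass filter in its top; captive (cannot be lifted off), turns with light friction, gripped from above across its diameter.
- collar_seat (a point): Point on the housing's top face under the collar's axis, at (0, -50, 42) mm in the photometer's frame (its axes). Inside the collar three hidden pins stand 120 degrees apart. The keyways meet them at one angle, 0.35 to 1.3 rad (20 to 75 degrees) clockwise, seen from above, from where the collar starts, within 0.09 rad either way. Nothing outside shows that angle: feel for the drop.
- cell (a joint): How far the collar is pressed down, in m: 0 up, 0.0105 fully home (hard stop, its lower edge 1.5 mm above the housing). A spring lifts it with 3 N at the top, 8 N at home. Off the keyways it meets the round pins at 0.002, a rigid stop (2 to 4 mm close to the right angle); past 0.005 it is keyed and cannot turn. It can be turned up to 0.9 rad beyond the keyed angle, and back.
- dish: Bystander, loose: white porcelain dish, 85 mm wide, 36 mm high. Origin: centre of its underside.
- wipes: Bystander, loose: flat white pack, 60x100x12 mm. Origin: centre of its underside.
- small_bottle: Bystander, loose: white screw-cap bottle, 49 mm wide, 84 mm high. Origin: centre of its underside.
- capped_tube: Bystander, loose: small tube with a cap, 18 mm wide, 56 mm high. Origin: centre of its underside.
- beaker: Bystander, loose: glass beaker, 72 mm wide, 98 mm high. Origin: centre of its underside.
- flask: Bystander, loose: conical glass flask, 88 mm wide, 110 mm high. Origin: centre of its underside.

How it is judged (in metres and radians):
On the way, in this order (a step that is already met when the one before it is completed fails the run):
1. the cover is shut and its catch holds it (value of joint cover below 0.035 rad), for 0.3 s.
2. with the cover shut, the collar has dropped over the pins (value of joint cell above 0.006 m and value of joint cover below 0.035 rad), for 0.2 s.
At the end, for the whole second after the job is handed in: The cover is shut (below 0.035 rad) with its catch holding it, and the collar is keyed and held by the gripper within 2 mm of fully home (joint above 8.5 mm of 10.5), the fingers still on it with more than 2 N (value of joint cover below 0.035 rad and value of joint cell above 0.0085 m and contact force between the fingers and anything else above 2 N and distance between the grasp point and collar_top below 0.06 m); the arm keeps its last pose, push and grip.
It fails at once if a bystander is pushed more than 3 cm or knocked over (distance of any of dish, wipes, small_bottle, capped_tube, beaker, flask from where it was at the start of the episode above 0.03 m or angle between any of dish, wipes, small_bottle, capped_tube, beaker, flask's own z axis and vertical above 0.5 rad).
It also fails if it takes over 61 s, if anything falls off the work surface, if the arm or the gripper's body presses on something with over 40 N, if the wrist force passes 120 N, or if a joint passes its speed limit or range.

### The arm

A 7-joint arm with a two-finger parallel gripper is mounted at the origin on a cart in front of the work surface, level with it; the furniture and walls round the work are solid. World frame = base frame: x ahead of the robot, y to its left, z up, the work surface at z = 0. Lengths are in mm, angles in rad, forces in N, time in s.
With the tool pointing down it reaches from about 425 to 950 mm from the base axis. Payload 16.7 kg.
Tool frame: the origin (TCP) lies at the very end of the fingers, on their centre line; the grasp point (between the pads) lies 19 mm behind it; z points along the fingers, y is the line along which they close (so a half turn about z gives the same grasp; the last joint's range is limited). The gripper opens to 94 mm and grips with 3 to 60 N. Pads are 16 mm wide; open, the fingers measure 119 mm over their backs; the gripper's body (75 mm by 177 mm) begins 78 mm behind the grasp point.
Start: joints at [-1.395, 0.426, 0.074, 1.606, -0.034, 1.111, -0.067], TCP at [215.409, 639.667, 205.467] pointing down, gripper open.
Joint ranges: [-2.85, 2.85], [-0.5, 2.14], [-1.23, 1.37], [0.21, 2.46], [-1.02, 4.16], [0.16, 2.05], [-2.73, 2.73]. Speed limits (rad/s): [1.89, 1.89, 2.39, 2.39, 3.01, 3.01, 3.01].

### API

Orientations are given as a 3x3 rotation matrix whose columns are the frame's x, y, z axes.
In Python, from cell import sense, camera, hand_in, regions_of gives the robot as it stands.
- The arm moves only by the tool drive_tool, never from a script. Its argument "moves" is a list of rows, each an object with "claw": the opening, from -1 (shut) to 1 (fully open); "slide": the shift along the tool's x, y, z in mm, a list of three; "turn": the turn, a rotation vector about the tool's x, y, z in degrees, a list of three. A call has 1 to 8 rows; each row is the pose to reach, as a shift and turn from the pose commanded when the call began, along the tool's axes at that moment; what a row does not reach only later rows make up. A row lasts 1/12 s, in which the tool goes at most 41.7 mm and 7.16 degrees, less where a joint would pass 70% of its speed; a pose out of reach is approached as far as the arm can. A call with a gripper value outside its range is refused whole. The fingers move at their own pace and stop on an object; "grip_force" is the grip in N (left out, the last holds). Time passes only in rows, so rows that repeat a pose let the fingers close. It gives the time, the measured TCP pose, the force, the opening and the grip force at its end, in the units of the state.
- sense(): the state, without advancing time (a new reading comes with each control period).
- camera(name): name is "scene" or "top" or "wrist"; returns a dict with "color" (384x512x3 uint8, red, green, blue), "depth" (384x512 float32, mm along the optical axis (not along the pixel's ray), 0 where there is no reading), "fx", "fy", "cx", "cy" (pixels), "T" (4x4, takes a point from camera to world coordinates); the wrist camera has in their place "T_tool_cam" (4x4, takes a point from camera to tool coordinates, whose origin is the TCP and whose axes are the flange's). Camera axes: x right, y down, z forward; pixel columns grow to the right and rows downward; lengths in mm; the calibration is good to about 2 mm. A picture is of the moment at which its call begins: read the wrist's pose just before it.
- hand_in(): hands the job in; it is judged then, once.
Trained networks look in a picture, given as the dict that the camera call returned (one of the last four; its "shot" number tells which), for a name from the list of things; names that differ only in an ending like _2 or _b are one class to them, and where a whole thing is asked for, a point or a joint stands for the part that bears it (a point fixed in the world has none). Each returns a list of dicts, best first, with "conf" (0 to 1); they miss things now and then, are a little off and sometimes report something else, mostly with a low value. They report only what shows in the picture. A call takes as long as a camera call.
- regions_of(picture, query): "mask" (384x512 bool, what is visible of it) and "bbox" ([left, top, right, bottom] in pixels, round what is visible of it).
The state is a dict: "time": time; "qpos": joint angles; "joint_velocities": joint speeds; "effort": joint torques, N m; "tcp_pos": TCP position; "orientation": TCP orientation; "wrist_force": force on the tool from outside, world axes, zero at the start; "torque": the same for the moment, N m; "gripper_width": finger opening in mm; "grip_force": force on a finger pad.
Only numpy, scipy, OpenCV 4.12 (cv2) and the standard library are available. Lean on these libraries where they do the work, as an engineer would, in place of code of your own. Each camera call takes 0.05 s, during which the arm holds its last target. There are 200 camera calls.

## Working session

There is one attempt and no reset: what is moved stays moved. The work goes in short steps, Python scripts to look and compute and a tool call to move; the robot and the scene stay as the last step left them, time stands still between calls to the robot, and variables do not carry over. Pictures are saved under pics/ and viewed, at most 10 in all, crops included, and the job is handed in when it is done.

Besides the shell and the picture viewer there is one more tool, called after "Request:" as name(argument=value, ...), one argument or row to a line, values as JSON. drive_tool: Moves the arm, as the interface text tells. Its arguments: {"type":"object","properties":{"moves":{"type":"array"},"grip_force":{"type":"number"}},"required":["moves"]}

```bash
mkdir -p pics
cat > h.py <<'E'
import numpy as np, cv2
from cell import sense, camera, hand_in, regions_of
def pts(p,mask=None):
    d=p["depth"]; v,u=np.nonzero((d>0)&(mask if mask is not None else True))
    z=d[v,u]; P=np.c_[(u-p["cx"])*z/p["fx"],(v-p["cy"])*z/p["fy"],z]
    T=np.array(p["T"]); return P@T[:3,:3].T+T[:3,3]
E
python3 - <<'E'
from h import *
s=sense(); print(s)
p=camera("top"); q=camera("scene")
cv2.imwrite("pics/a.png",np.vstack([p["color"][:,:,::-1],q["color"][:,:,::-1]])[:, :][:768])
im=np.hstack([p["color"],q["color"]])[:,:,::-1]; cv2.imwrite("pics/b.png",cv2.resize(im,(800,300)))
for n in ["photometer","cover_edge","collar_top","dish","wipes","small_bottle","capped_tube","beaker","flask"]:
  for r in regions_of(p,n)[:2]:
    P=pts(p,r["mask"]); print(n,round(r["conf"],2),r["bbox"],np.median(P,0).round(),np.percentile(P,[2,98],axis=0).round().tolist())
np.savez("top.npz",**{k:p[k] for k in["color","depth","fx","fy","cx","cy","T"]})
E
```

```text
{'time': 0.0, 'qpos': array([-1.39553135,  0.42670389,  0.07388338,  1.60661884, -0.03408661,
        1.11078967, -0.06708805]), 'joint_velocities': array([ 0.00254725,  0.00087836,  0.00043462,  0.00085021, -0.00081736,
        0.00056295, -0.00132266]), 'effort': array([ 1.24010541e-03, -9.35849977e+01,  3.66794765e+00, -4.54164433e+01,
       -4.87528893e-02,  2.02356378e-02,  6.00801627e-05]), 'tcp_pos': array([215.29642286, 639.27904396, 204.79012707]), 'orientation': array([[-9.47711817e-01,  3.19127291e-01, -2.89822624e-04],
       [ 3.19127401e-01,  9.47711031e-01, -1.22590049e-03],
       [-1.16550206e-04, -1.25429072e-03, -9.99999207e-01]]), 'wrist_force': array([-1.53142953, -0.30759482, -0.09066768]), 'torque': array([-0.02987162,  0.01873797,  0.02389935]), 'grip_force': 0.0, 'gripper_width': 94.20279670598828}
photometer 0.96 [236.0, 194.1, 295.3, 229.7] [487. -51.  43.] [[433.0, -148.0, 9.0], [545.0, 42.0, 107.0]]
cover_edge 0.93 [236.9, 193.5, 258.5, 221.5] [496.  14.  82.] [[452.0, -17.0, 49.0], [543.0, 46.0, 109.0]]
collar_top 0.48 [275.7, 203.9, 292.3, 218.4] [ 483. -102.   85.] [[461.0, -125.0, 76.0], [509.0, -79.0, 91.0]]
collar_top 0.35 [237.9, 195.3, 257.0, 221.5] [497.  14.  80.] [[451.0, -14.0, 48.0], [546.0, 46.0, 109.0]]
dish 0.92 [308.4, 193.3, 333.2, 221.3] [ 505. -237.   13.] [[462.0, -272.0, -1.0], [544.0, -195.0, 37.0]]
wipes 0.85 [202.7, 201.7, 236.1, 221.4] [506. 119.   9.] [[476.0, 73.0, -3.0], [537.0, 172.0, 16.0]]
wipes 0.45 [235.5, 190.9, 296.8, 230.7] [486. -50.  43.] [[433.0, -147.0, 8.0], [545.0, 45.0, 107.0]]
small_bottle 0.62 [365.6, 222.0, 384.0, 236.8] [ 410. -402.   72.] [[389.0, -427.0, 10.0], [431.0, -388.0, 87.0]]
beaker 0.7 [115.4, 214.2, 148.4, 236.6] [446. 415.  40.] [[411.0, 367.0, -3.0], [477.0, 436.0, 98.0]]
flask 0.68 [131.7, 144.8, 157.5, 172.1] [688. 365.  43.] [[657.0, 334.0, -1.0], [740.0, 412.0, 109.0]]
```

Run:
```python
from h import *
q=camera("scene")
p=np.load("top.npz")
c=cv2.resize(p["color"][160:260,90:400],(800,258))[:,:,::-1]
cv2.imwrite("pics/c.png",np.vstack([c,cv2.resize(q["color"][:,:,::-1],(800,600))])[:,:]) 
im=cv2.imread("pics/c.png"); cv2.imwrite("pics/c.png",cv2.resize(im,(559,600)))
P=pts(p)
m=(abs(P[:,2]-42)<4)&(abs(P[:,0]-490)<90)&(abs(P[:,1]+50)<140)
Q=P[m]; print(m.sum(),cv2.minAreaRect(Q[:,:2].astype(np.float32)))
m=(P[:,2]>80)&(P[:,2]<92)&(abs(P[:,0]-484)<40)&(abs(P[:,1]+102)<40)
print(m.sum(),P[m].mean(0),cv2.minEnclosingCircle(P[m][:,:2].astype(np.float32)))
r=regions_of(q,"collar_top")[:1]; 
for n in ["collar_top","cover_edge","photometer","capped_tube"]:
  for r in regions_of(q,n)[:2]:
    A=pts(q,r["mask"]); print(n,r["conf"],r["bbox"],np.median(A,0).round(1),np.percentile(A,[2,98],axis=0).round().tolist())
P=pts(q)
for zlo,zhi in[(38,46),(82,90)]:
  m=(P[:,2]>zlo)&(P[:,2]<zhi)&(abs(P[:,0]-490)<90)&(abs(P[:,1]+50)<110)
  if m.sum()>5:print(m.sum(),cv2.minAreaRect(P[m][:,:2].astype(np.float32)))
```

```text
736 ((491.2975158691406, -52.48816680908203), (199.31915283203125, 109.78421783447266), 83.90505981445312)
186 [ 485.27037473 -102.53196834   85.22965973] ((485.5765075683594, -102.8080825805664), 25.968273162841797)
collar_top 0.52 [238.3, 206.2, 256.6, 222.1] [ 483.4 -117.2   81.3] [[462.0, -130.0, 60.0], [509.0, -86.0, 87.0]]
cover_edge 0.85 [215.6, 184.1, 250.6, 197.9] [495.5  -2.8  88.7] [[450.0, -18.0, 44.0], [548.0, 42.0, 108.0]]
cover_edge 0.29 [215.9, 184.3, 270.6, 246.1] [482.4 -95.8  39.6] [[431.0, -156.0, 7.0], [550.0, 43.0, 102.0]]
photometer 0.94 [213.1, 184.3, 268.4, 243.9] [482.9 -95.2  39.8] [[431.0, -156.0, 8.0], [549.0, 43.0, 104.0]]
capped_tube 0.67 [238.2, 207.0, 257.3, 221.7] [ 481.9 -116.7   80.3] [[462.0, -130.0, 55.0], [509.0, -85.0, 87.0]]
capped_tube 0.45 [315.0, 223.3, 321.6, 243.9] [ 648.3 -229.1   30.8] [[643.0, -234.0, 2.0], [658.0, -217.0, 56.0]]
736 ((493.2456970214844, -53.60243225097656), (204.63108825683594, 111.60159301757812), 82.9599838256836)
162 ((489.4891662597656, -61.795196533203125), (132.60159301757812, 99.19987487792969), 81.83700561523438)
```

View pics/c.png

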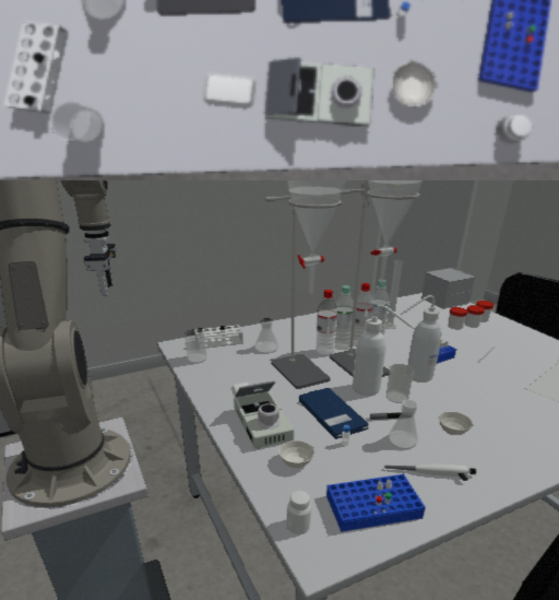

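The top-view strip shows the photometer near its centre, cover leaning up on the left half and the collar on the right. The fit gives centre (491.5, -53), yaw about -0.107 and collar (485.3, -102.5, 85), which agree with each other. Next I'll move over the photometer for a close look.

```bash
cat >> h.py <<'E'
from scipy.spatial.transform import Rotation as Ro
def go(pos,phi):
    "slide/turn in tool axes to reach pos (mm), tool down, tool y at world angle phi (deg)"
    s=sense(); R=np.array(s["orientation"]); f=np.radians(phi)
    y=np.array([np.cos(f),np.sin(f),0]); z=np.array([0,0,-1.]); Rt=np.c_[np.cross(y,z),y,z]
    print("slide",(R.T@(np.array(pos)-s["tcp_pos"])).round(1),"turn",np.degrees(Ro.from_matrix(R.T@Rt).as_rotvec()).round(2),"tcp",s["tcp_pos"].round(1),"F",s["wrist_force"].round(1),"q7",s["qpos"][6].round(2),"w",round(s["gripper_width"],1),"t",s["time"])
E
python3 -c "
from h import *
go([480,-40,260],-6.1)"
```

```text
slide [-467.6 -559.7  -54.5] turn [-0.    0.   77.49] tcp [215.4 639.7 205.5] F [ 0.6 -0.4 -0.5] q7 -0.07 w 93.9 t 0.85
```

Request:
drive_tool(
  moves=[
    {"claw": -1, "slide": [-467, -560, -55], "turn": [0, 0, 77.5]},
    {"claw": -1, "slide": [-467, -560, -55], "turn": [0, 0, 77.5]},
    {"claw": -1, "slide": [-467, -560, -55], "turn": [0, 0, 77.5]},
    {"claw": -1, "slide": [-467, -560, -55], "turn": [0, 0, 77.5]},
    {"claw": -1, "slide": [-467, -560, -55], "turn": [0, 0, 77.5]},
    {"claw": -1, "slide": [-467, -560, -55], "turn": [0, 0, 77.5]},
    {"claw": -1, "slide": [-467, -560, -55], "turn": [0, 0, 77.5]},
    {"claw": -1, "slide": [-467, -560, -55], "turn": [0, 0, 77.5]},
  ],
  grip_force=10,
)

```text
time: 1.52
tcp_pos: [336.0, 327.9, 230.8]
orientation: [[-0.238, 0.971, -0.0], [0.971, 0.238, 0.001], [0.001, 0.0, -1.0]]
wrist_force: [1.7, 0.2, 1.0]
gripper_width: 44.3
grip_force: 0.0
```

```bash
python3 -c "
from h import *
go([480,-40,260],-6.1)"
```

```text
slide [-391.6   52.5  -29.5] turn [-0.   -0.04 19.84] tcp [336.  327.9 230.8] F [1.7 0.2 1. ] q7 -0.65 w 44.3 t 1.5167
```

Request:
drive_tool(
  moves=[
    {"claw": -1, "slide": [-391, 53, -30], "turn": [0, 0, 20]},
    {"claw": -1, "slide": [-391, 53, -30], "turn": [0, 0, 20]},
    {"claw": -1, "slide": [-391, 53, -30], "turn": [0, 0, 20]},
    {"claw": -1, "slide": [-391, 53, -30], "turn": [0, 0, 20]},
    {"claw": -1, "slide": [-391, 53, -30], "turn": [0, 0, 20]},
    {"claw": -1, "slide": [-391, 53, -30], "turn": [0, 0, 20]},
    {"claw": -1, "slide": [-391, 53, -30], "turn": [0, 0, 20]},
    {"claw": -1, "slide": [-391, 53, -30], "turn": [0, 0, 20]},
  ],
)

```text
time: 2.18
tcp_pos: [459.5, 19.1, 256.4]
orientation: [[0.103, 0.995, 0.001], [0.995, -0.103, 0.001], [0.001, 0.001, -1.0]]
wrist_force: [1.4, 1.0, -0.1]
gripper_width: 0.7
grip_force: 0.0
```

Request:
drive_tool(
  moves=[
    {"claw": -1, "slide": [-70, 9, 0], "turn": [0, 0, 0]},
    {"claw": -1, "slide": [-70, 9, 0], "turn": [0, 0, 0]},
    {"claw": -1, "slide": [-70, 9, 0], "turn": [0, 0, 0]},
  ],
)

```text
time: 2.43
tcp_pos: [460.7, -55.0, 256.2]
orientation: [[0.11, 0.994, 0.001], [0.994, -0.11, -0.0], [-0.0, 0.001, -1.0]]
wrist_force: [-0.5, 0.1, 0.7]
gripper_width: 0.5
grip_force: 0.0
```

```bash
cat >> h.py <<'E'
def wrist():
    s=sense(); p=dict(camera("wrist")); T=np.eye(4); T[:3,:3]=s["orientation"]; T[:3,3]=s["tcp_pos"]
    p["T"]=T@np.array(p["T_tool_cam"]); return p
E
python3 - <<'E'
from h import *
go([480,-40,260],-6.1)
p=wrist(); cv2.imwrite("pics/w1.png",p["color"][:,:,::-1])
np.savez("w1.npz",**{k:p[k] for k in["color","depth","fx","fy","cx","cy","T"]})
P=pts(p)
print(len(P),np.percentile(P,[1,50,99],axis=0).round())
for lo,hi in[(38,46),(83,89)]:
  m=(P[:,2]>lo)&(P[:,2]<hi)&(abs(P[:,0]-490)<90)&(abs(P[:,1]+55)<(120 if lo<50 else 200)) 
  if lo>50: m&=np.hypot(P[:,0]-485.3,P[:,1]+102.5)<40
  Q=P[m][:,:2].astype(np.float32); print(m.sum(),np.median(P[m],0),cv2.minAreaRect(Q),cv2.minEnclosingCircle(Q))
for n in ["collar_top","cover_edge","photometer"]:
  for r in regions_of(p,n)[:1]:
    A=pts(p,r["mask"]); print(n,r["conf"],r["bbox"],np.median(A,0).round(1),np.percentile(A,[2,98],axis=0).round().tolist())
    if n=="cover_edge":
      f=np.radians(-6.1);yp=np.array([-np.sin(f),np.cos(f)]);y=(A[:,:2]-[491.4,-52.5])@yp
      b=(y>35)&(y<95)&(A[:,2]>45); k=np.polyfit(y[b],A[b,2],1); print("plane",k,np.arctan(k[0]),A[b,2].max(),y[b].min())
E
```

```text
slide [17.1 17.5 -3.8] turn [ 0.05  0.   -0.21] tcp [460.7 -55.  256.2] F [-0.5  0.1  0.7] q7 -0.12 w 0.5 t 2.4333
195815 [[-474. -816. -744.]
 [ 466.  -29.    1.]
 [ 786.  382.  388.]]
5527 [497.02044745 -69.20068438  41.78553844] ((492.7030944824219, -48.7740478515625), (199.0922088623047, 109.92349243164062), 83.72274780273438) ((493.239990234375, -47.96341323852539), 112.4883804321289)
1379 [489.84769336 -94.6158381   86.17111141] ((489.5289306640625, -96.25045776367188), (43.41325759887695, 50.406978607177734), 39.05097198486328) ((487.4457702636719, -98.2403335571289), 25.537490844726562)
collar_top 0.81 [254.3, 190.5, 306.8, 239.6] [489.5 -91.4  85.8] [[463.0, -120.0, 60.0], [512.0, -72.0, 88.0]]
cover_edge 0.87 [231.1, 74.6, 336.3, 142.1] [499.5  15.9  83.9] [[451.0, -13.0, 49.0], [548.0, 49.0, 108.0]]
plane [ -1.00496116 153.09480521] -0.7878725994366138 109.602534067168 38.90400047536999
photometer 0.71 [232.7, 71.5, 338.6, 247.1] [495.6 -33.4  52.5] [[440.0, -141.0, 12.0], [546.0, 47.0, 108.0]]
```

View pics/w1.png

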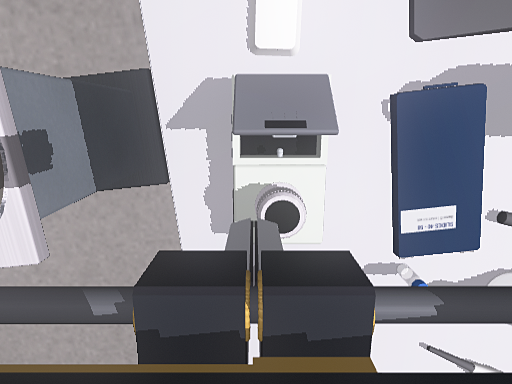

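The wrist view shows the cover plate at about (285,105), its catch at (285,125) and the collar at (282,213), partly behind the gripper. The box yaw is about -6.2° and the cover angle 0.79. I'll move above the cover and then follow its arc down.

```bash
python3 -c "
from h import *
go([498,6,125],-6.2)"
```

```text
slide [ 57.9  31.4 130.8] turn [-0.   -0.01  0.35] tcp [460.9 -48.4 255.8] F [-0.7  0.4  0.5] q7 -0.13 w 0.6 t 2.6333
```

```bash
cat > m.py <<'E'
from h import *
p=wrist(); P=pts(p)
for lo,hi in[(38,46),(83,89)]:
  m=(P[:,2]>lo)&(P[:,2]<hi)&(abs(P[:,0]-490)<90)&(abs(P[:,1]+55)<(120 if lo<50 else 200)) 
  if lo>50: m&=np.hypot(P[:,0]-485.3,P[:,1]+102.5)<40
  Q=P[m][:,:2].astype(np.float32); print(m.sum(),np.median(P[m],0),cv2.minAreaRect(Q),cv2.minEnclosingCircle(Q))
E
python3 m.py; python3 -c "
from h import *
go([498,6,125],-6.2)"
```

```text
5293 [498.51571075 -68.36550273  41.76785049] ((492.67315673828125, -48.45161437988281), (198.13311767578125, 109.97532653808594), 83.67681121826172) ((493.7467041015625, -48.178958892822266), 112.45208740234375)
1226 [491.33155325 -93.20941029  86.13341536] ((490.94854736328125, -95.43415069580078), (39.79167175292969, 49.445560455322266), 34.114410400390625) ((487.37762451171875, -98.55178833007812), 25.66794204711914)
slide [ 57.6  31.4 130.8] turn [-0.01 -0.01  0.39] tcp [461.  -48.1 255.8] F [-0.5 -0.  -0.1] q7 -0.13 w 0.3 t 2.6833
```

Request:
drive_tool(
  moves=[
    {"claw": -1, "slide": [58, 31, 80], "turn": [0, 0, 0.4]},
    {"claw": -1, "slide": [58, 31, 80], "turn": [0, 0, 0.4]},
    {"claw": -1, "slide": [58, 31, 80], "turn": [0, 0, 0.4]},
    {"claw": -1, "slide": [58, 31, 130], "turn": [0, 0, 0.4]},
    {"claw": -1, "slide": [58, 31, 130], "turn": [0, 0, 0.4]},
    {"claw": -1, "slide": [58, 31, 130], "turn": [0, 0, 0.4]},
    {"claw": -1, "slide": [58, 31, 130], "turn": [0, 0, 0.4]},
  ],
)

```text
time: 3.27
tcp_pos: [497.6, 5.0, 126.6]
orientation: [[0.11, 0.994, -0.001], [0.994, -0.11, -0.0], [-0.001, -0.001, -1.0]]
wrist_force: [0.1, -0.3, 0.5]
gripper_width: 0.6
grip_force: 0.0
```

```bash
python3 -c "
from h import *
go([498.2,6.5,125],-6.2)"
```

```text
slide [1.5 0.4 1.6] turn [-0.04  0.03 -0.12] tcp [497.6   5.  126.6] F [ 0.1 -0.3  0.5] q7 0.02 w 0.6 t 3.2667
```

Request:
drive_tool(
  moves=[
    {"claw": -1, "slide": [-5, 0, 18], "turn": [0, 0, 0]},
    {"claw": -1, "slide": [-11, 0, 25], "turn": [0, 0, 0]},
    {"claw": -1, "slide": [-18, 0, 32], "turn": [0, 0, 0]},
    {"claw": -1, "slide": [-23, 0, 38], "turn": [0, 0, 0]},
    {"claw": -1, "slide": [-27, 0, 45], "turn": [0, 0, 0]},
    {"claw": -1, "slide": [-30, 0, 52], "turn": [0, 0, 0]},
    {"claw": -1, "slide": [-33, 0, 60], "turn": [0, 0, 0]},
    {"claw": -1, "slide": [-33, 0, 60], "turn": [0, 0, 0]},
  ],
)

```text
time: 3.93
tcp_pos: [493.6, -28.1, 64.8]
orientation: [[0.11, 0.994, -0.001], [0.994, -0.11, -0.0], [-0.0, -0.001, -1.0]]
wrist_force: [-0.1, -0.8, 0.2]
gripper_width: 0.3
grip_force: 0.2
```

Run:
```python
from h import *
go([494.6,-26,50],-6.2)
q=camera("scene"); cv2.imwrite("pics/s2.png",cv2.resize(q["color"][150:270,180:320,::-1],(700,600)))
```

```text
slide [ 2.3  0.8 14.8] turn [-0.06  0.02 -0.14] tcp [493.6 -28.1  64.8] F [-0.1 -0.8  0.2] q7 0.19 w 0.3 t 3.9333
```

View pics/s2.png

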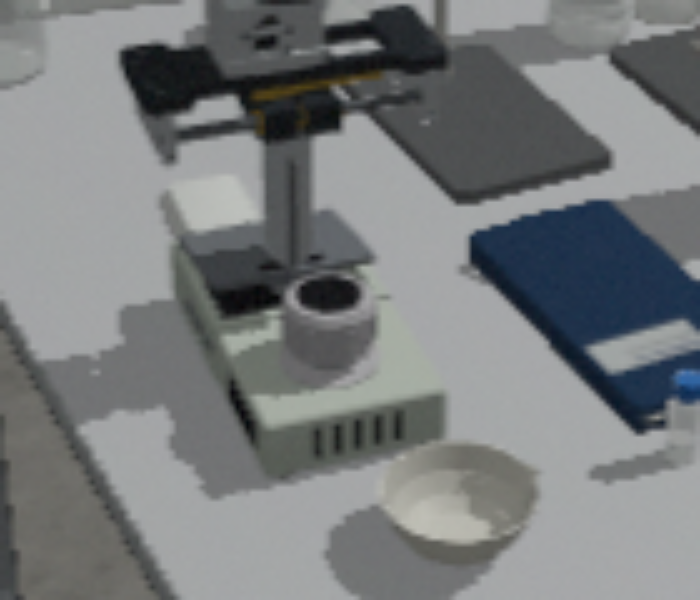

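The finger tips at (290,260) rest on the cover near its free edge, and it is almost shut. I'll press through the catch.

Request:
drive_tool(
  moves=[
    {"claw": -1, "slide": [0, 0, 5], "turn": [0, 0, 0]},
    {"claw": -1, "slide": [0, 0, 9], "turn": [0, 0, 0]},
    {"claw": -1, "slide": [0, 0, 12], "turn": [0, 0, 0]},
    {"claw": -1, "slide": [0, 0, 15], "turn": [0, 0, 0]},
    {"claw": -1, "slide": [0, 0, 17], "turn": [0, 0, 0]},
    {"claw": -1, "slide": [0, 0, 17], "turn": [0, 0, 0]},
  ],
)

```text
time: 4.48
tcp_pos: [494.1, -27.5, 48.6]
orientation: [[0.11, 0.994, -0.0], [0.994, -0.11, 0.0], [0.0, -0.0, -1.0]]
wrist_force: [-0.9, -0.8, 4.4]
gripper_width: 0.1
grip_force: 2.3
```

Request:
drive_tool(
  moves=[
    {"claw": -1, "slide": [0, 0, 2], "turn": [0, 0, 0]},
    {"claw": -1, "slide": [0, 0, 4], "turn": [0, 0, 0]},
    {"claw": -1, "slide": [0, 0, 5], "turn": [0, 0, 0]},
    {"claw": -1, "slide": [0, 0, 5], "turn": [0, 0, 0]},
    {"claw": -1, "slide": [0, 0, 5], "turn": [0, 0, 0]},
  ],
)

```text
time: 4.9
tcp_pos: [494.9, -27.7, 45.7]
orientation: [[0.111, 0.994, 0.001], [0.994, -0.111, 0.002], [0.002, 0.001, -1.0]]
wrist_force: [-15.0, -0.3, 59.7]
gripper_width: 0.6
grip_force: 30.0
```

Request:
drive_tool(
  moves=[
    {"claw": -1, "slide": [0, 0, -20], "turn": [0, 0, 0]},
    {"claw": -1, "slide": [0, 0, -60], "turn": [0, 0, 0]},
    {"claw": -1, "slide": [0, 0, -100], "turn": [0, 0, 0]},
    {"claw": 1, "slide": [-70, 0, -135], "turn": [0, 0, -36]},
    {"claw": 1, "slide": [-70, 0, -135], "turn": [0, 0, -36]},
    {"claw": 1, "slide": [-70, 0, -135], "turn": [0, 0, -36]},
    {"claw": 1, "slide": [-70, 0, -135], "turn": [0, 0, -36]},
    {"claw": 1, "slide": [-70, 0, -135], "turn": [0, 0, -36]},
  ],
)

```text
time: 5.57
tcp_pos: [486.4, -97.3, 179.2]
orientation: [[-0.497, 0.868, 0.001], [0.868, 0.497, 0.001], [0.0, 0.001, -1.0]]
wrist_force: [0.8, 0.5, -0.9]
gripper_width: 30.4
grip_force: 0.0
```

Request:
drive_tool(
  moves=[
    {"claw": 1, "slide": [0, 0, 0], "turn": [0, 0, 0]},
    {"claw": 1, "slide": [0, 0, 0], "turn": [0, 0, 0]},
    {"claw": 1, "slide": [0, 0, 0], "turn": [0, 0, 0]},
    {"claw": 1, "slide": [0, 0, 0], "turn": [0, 0, 0]},
  ],
)

```text
time: 5.9
tcp_pos: [486.3, -97.1, 178.7]
orientation: [[-0.49, 0.872, -0.0], [0.872, 0.49, -0.0], [0.0, -0.0, -1.0]]
wrist_force: [-0.3, 0.1, 1.1]
gripper_width: 57.0
grip_force: 0.0
```

```bash
cat > m2.py <<'E'
from h import *
from scipy.optimize import least_squares
p=wrist(); 
for r in regions_of(p,"collar_top")[:2]:
  A=pts(p,r["mask"]); print(r["conf"],r["bbox"],np.median(A,0).round(1))
P=pts(p); m=(P[:,2]>80)&(P[:,2]<91)&(np.hypot(P[:,0]-486.5,P[:,1]+100.5)<36)
Q=P[m]; print(m.sum(),np.median(Q[:,2]),cv2.minEnclosingCircle(Q[:,:2].astype(np.float32)))
h=cv2.convexHull(Q[:,:2].astype(np.float32))[:,0]
s=least_squares(lambda v:np.hypot(h[:,0]-v[0],h[:,1]-v[1])-27.5,[486,-101],loss="soft_l1"); print("fit",s.x,np.abs(s.fun).mean())
m=(P[:,2]>35)&(P[:,2]<60)&(abs(P[:,0]-495)<45)&(P[:,1]>-35)&(P[:,1]<35); print("cover z",np.percentile(P[m][:,2],[5,50,95]))
cv2.imwrite("pics/w3.png",p["color"][:,:,::-1])
go([486.5,-100.5,150],30)
E
python3 m2.py
```

```text
0.92 [220.2, 164.8, 284.6, 227.6] [485.3 -96.3  86. ]
3019 86.08185844771049 ((487.0903015136719, -99.24943542480469), 26.78297996520996)
fit [487.39025363 -99.58728451] 0.9515409987347166
cover z [48.28739616 49.5907956  50.99891311]
slide [-3.1 -1.6 28.7] turn [-0.02 -0.   -0.59] tcp [486.4 -97.1 178.7] F [ 0.9 -0.1  0.5] q7 0.75 w 65.1 t 6.0
```

View pics/w3.png

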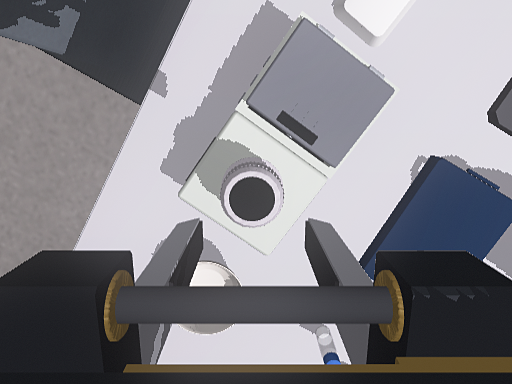

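Request:
drive_tool(
  moves=[
    {"claw": 1, "slide": [-3.5, -2, 40], "turn": [0, 0, -0.6]},
    {"claw": 1, "slide": [-3.5, -2, 60], "turn": [0, 0, -0.6]},
    {"claw": 1, "slide": [-3.5, -2, 80], "turn": [0, 0, -0.6]},
    {"claw": 1, "slide": [-3.5, -2, 100], "turn": [0, 0, -0.6]},
    {"claw": 1, "slide": [-3.5, -2, 112], "turn": [0, 0, -0.6]},
    {"claw": 1, "slide": [-3.5, -2, 118], "turn": [0, 0, -0.6]},
    {"claw": 1, "slide": [-3.5, -2, 118], "turn": [0, 0, -0.6]},
  ],
)

```text
time: 6.58
tcp_pos: [485.9, -101.3, 60.1]
orientation: [[-0.501, 0.865, -0.002], [0.865, 0.501, -0.0], [0.0, -0.002, -1.0]]
wrist_force: [0.4, 0.2, 0.3]
gripper_width: 93.6
grip_force: 0.0
```

Request:
drive_tool(
  moves=[
    {"claw": 0.3, "slide": [0, 0, 0], "turn": [0, 0, 0]},
    {"claw": 0.3, "slide": [0, 0, 0], "turn": [0, 0, 0]},
    {"claw": 0.3, "slide": [0, 0, 0], "turn": [0, 0, 0]},
    {"claw": 0.3, "slide": [0, 0, 0], "turn": [0, 0, 0]},
    {"claw": 0.1, "slide": [0, 0, 0], "turn": [0, 0, 0]},
    {"claw": 0.1, "slide": [0, 0, 0], "turn": [0, 0, 0]},
    {"claw": 0.1, "slide": [0, 0, 0], "turn": [0, 0, 0]},
    {"claw": 0.1, "slide": [0, 0, 0], "turn": [0, 0, 0]},
  ],
  grip_force=4,
)

```text
time: 7.25
tcp_pos: [486.7, -101.1, 61.0]
orientation: [[-0.502, 0.865, 0.001], [0.865, 0.502, 0.0], [-0.0, 0.001, -1.0]]
wrist_force: [1.4, 2.0, 2.4]
gripper_width: 54.8
grip_force: 4.0
```

```bash
python3 -c "
from h import *
go([486.5,-100.9,60],30)
s=sense();print('Ftool',np.array(s['orientation']).T@s['wrist_force'],s['torque'],s['grip_force'])"
```

```text
slide [ 0.3 -0.1  1. ] turn [0.03 0.01 0.11] tcp [ 486.7 -101.1   61. ] F [1.4 2.  2.4] q7 0.95 w 54.8 t 7.25
Ftool [ 1.04109746  2.18326949 -2.40914336] [ 0.27311959 -0.13140026 -0.00158988] 4.000572189688683
```

Request:
drive_tool(
  moves=[
    {"claw": -0.2, "slide": [0, 0.2, 0], "turn": [0, 0, 0]},
    {"claw": -0.2, "slide": [0, 0.2, 0], "turn": [0, 0, 0]},
    {"claw": -0.2, "slide": [0, 0.2, 0], "turn": [0, 0, 0]},
    {"claw": -0.2, "slide": [0, 0.2, 0], "turn": [0, 0, 0]},
  ],
  grip_force=40,
)

```text
time: 7.58
tcp_pos: [486.7, -101.1, 60.9]
orientation: [[-0.502, 0.865, 0.0], [0.865, 0.502, -0.0], [-0.0, 0.0, -1.0]]
wrist_force: [1.1, 1.7, 3.4]
gripper_width: 54.5
grip_force: 40.0
```

Request:
drive_tool(
  moves=[
    {"claw": -0.2, "slide": [0, 0, 1], "turn": [0, 0, 0]},
    {"claw": -0.2, "slide": [0, 0, 2], "turn": [0, 0, 0]},
    {"claw": -0.2, "slide": [0, 0, 3], "turn": [0, 0, 0]},
    {"claw": -0.2, "slide": [0, 0, 3], "turn": [0, 0, 0]},
    {"claw": -0.2, "slide": [0, 0, 3], "turn": [0, 0, 0]},
  ],
)

```text
time: 8.0
tcp_pos: [486.8, -101.1, 58.4]
orientation: [[-0.501, 0.865, 0.0], [0.865, 0.501, 0.001], [0.0, 0.001, -1.0]]
wrist_force: [-5.0, 3.0, 24.9]
gripper_width: 54.6
grip_force: 40.0
```

Request:
drive_tool(
  moves=[
    {"claw": -0.2, "slide": [0, 0, -0.5], "turn": [0, 0, 2]},
    {"claw": -0.2, "slide": [0, 0, -0.5], "turn": [0, 0, 4]},
    {"claw": -0.2, "slide": [0, 0, -0.5], "turn": [0, 0, 6]},
    {"claw": -0.2, "slide": [0, 0, -0.5], "turn": [0, 0, 8]},
    {"claw": -0.2, "slide": [0, 0, -0.5], "turn": [0, 0, 10]},
    {"claw": -0.2, "slide": [0, 0, -0.5], "turn": [0, 0, 12]},
    {"claw": -0.2, "slide": [0, 0, -0.5], "turn": [0, 0, 14]},
    {"claw": -0.2, "slide": [0, 0, -0.5], "turn": [0, 0, 15]},
  ],
)

```text
time: 8.67
tcp_pos: [486.6, -101.2, 58.6]
orientation: [[-0.259, 0.966, 0.0], [0.966, 0.259, 0.0], [0.0, 0.0, -1.0]]
wrist_force: [-2.5, 2.9, 16.4]
gripper_width: 54.3
grip_force: 40.0
```

Request:
drive_tool(
  moves=[
    {"claw": -0.2, "slide": [0, 0, 0], "turn": [0, 0, 2]},
    {"claw": -0.2, "slide": [0, 0, 0], "turn": [0, 0, 4]},
    {"claw": -0.2, "slide": [0, 0, 0], "turn": [0, 0, 6]},
    {"claw": -0.2, "slide": [0, 0, 0], "turn": [0, 0, 6]},
  ],
)

```text
time: 9.0
tcp_pos: [486.6, -101.2, 58.6]
orientation: [[-0.156, 0.988, -0.0], [0.988, 0.156, 0.0], [0.0, -0.0, -1.0]]
wrist_force: [-3.3, 1.6, 16.6]
gripper_width: 54.5
grip_force: 40.0
```

Request:
drive_tool(
  moves=[
    {"claw": -0.2, "slide": [0, 0, 0], "turn": [0, 0, 2]},
    {"claw": -0.2, "slide": [0, 0, 0], "turn": [0, 0, 4]},
    {"claw": -0.2, "slide": [0, 0, 0], "turn": [0, 0, 6]},
    {"claw": -0.2, "slide": [0, 0, 0], "turn": [0, 0, 6]},
  ],
)

```text
time: 9.33
tcp_pos: [486.6, -101.2, 58.6]
orientation: [[-0.052, 0.999, -0.0], [0.999, 0.052, 0.0], [0.0, -0.0, -1.0]]
wrist_force: [-2.8, 3.1, 16.6]
gripper_width: 54.1
grip_force: 40.0
```

Request:
drive_tool(
  moves=[
    {"claw": -0.2, "slide": [0, 0, 0], "turn": [0, 0, 2]},
    {"claw": -0.2, "slide": [0, 0, 0], "turn": [0, 0, 4]},
    {"claw": -0.2, "slide": [0, 0, 0], "turn": [0, 0, 6]},
    {"claw": -0.2, "slide": [0, 0, 0], "turn": [0, 0, 6]},
  ],
)

```text
time: 9.67
tcp_pos: [486.5, -101.2, 58.6]
orientation: [[0.053, 0.999, -0.0], [0.999, -0.053, 0.0], [0.0, -0.0, -1.0]]
wrist_force: [-3.2, 1.8, 17.2]
gripper_width: 54.3
grip_force: 40.0
```

Request:
drive_tool(
  moves=[
    {"claw": -0.2, "slide": [0, 0, 0], "turn": [0, 0, 2]},
    {"claw": -0.2, "slide": [0, 0, 0], "turn": [0, 0, 4]},
    {"claw": -0.2, "slide": [0, 0, 0], "turn": [0, 0, 6]},
    {"claw": -0.2, "slide": [0, 0, 0], "turn": [0, 0, 6]},
  ],
)

```text
time: 10.0
tcp_pos: [486.4, -101.2, 58.6]
orientation: [[0.157, 0.988, -0.0], [0.988, -0.157, 0.0], [0.0, -0.0, -1.0]]
wrist_force: [-3.9, 2.8, 19.5]
gripper_width: 54.5
grip_force: 40.0
```

Request:
drive_tool(
  moves=[
    {"claw": -0.2, "slide": [0, 0, 0], "turn": [0, 0, 2]},
    {"claw": -0.2, "slide": [0, 0, 0], "turn": [0, 0, 4]},
    {"claw": -0.2, "slide": [0, 0, 0], "turn": [0, 0, 6]},
    {"claw": -0.2, "slide": [0, 0, 0], "turn": [0, 0, 6]},
  ],
)

```text
time: 10.33
tcp_pos: [486.4, -101.2, 58.6]
orientation: [[0.26, 0.966, -0.0], [0.966, -0.26, 0.0], [0.0, -0.001, -1.0]]
wrist_force: [-4.4, 2.5, 18.9]
gripper_width: 54.2
grip_force: 40.0
```

Request:
drive_tool(
  moves=[
    {"claw": -0.2, "slide": [0, 0, 0], "turn": [0, 0, 2]},
    {"claw": -0.2, "slide": [0, 0, 0], "turn": [0, 0, 4]},
    {"claw": -0.2, "slide": [0, 0, 0], "turn": [0, 0, 6]},
    {"claw": -0.2, "slide": [0, 0, 0], "turn": [0, 0, 6]},
  ],
)

```text
time: 10.67
tcp_pos: [486.4, -101.1, 58.5]
orientation: [[0.359, 0.933, -0.0], [0.933, -0.359, 0.0], [0.0, -0.001, -1.0]]
wrist_force: [-4.8, 2.4, 16.6]
gripper_width: 54.4
grip_force: 40.0
```

Request:
drive_tool(
  moves=[
    {"claw": -0.2, "slide": [0, 0, 0], "turn": [0, 0, 2]},
    {"claw": -0.2, "slide": [0, 0, 0], "turn": [0, 0, 4]},
    {"claw": -0.2, "slide": [0, 0, 0], "turn": [0, 0, 4]},
    {"claw": -0.2, "slide": [0, 0, 0], "turn": [0, 0, 4]},
  ],
)

```text
time: 11.0
tcp_pos: [486.3, -101.1, 58.4]
orientation: [[0.421, 0.907, -0.001], [0.907, -0.421, 0.0], [-0.0, -0.001, -1.0]]
wrist_force: [-2.2, 2.2, 10.7]
gripper_width: 54.2
grip_force: 40.0
```

Request:
drive_tool(
  moves=[
    {"claw": -0.2, "slide": [0, 0, 0.5], "turn": [0, 0, 1]},
    {"claw": -0.2, "slide": [0, 0, 0.5], "turn": [0, 0, 2]},
    {"claw": -0.2, "slide": [0, 0, 0.8], "turn": [0, 0, 3]},
    {"claw": -0.2, "slide": [0, 0, 0.8], "turn": [0, 0, 3]},
  ],
)

```text
time: 11.33
tcp_pos: [486.2, -101.1, 57.4]
orientation: [[0.469, 0.883, -0.001], [0.883, -0.469, 0.0], [-0.0, -0.001, -1.0]]
wrist_force: [-1.6, 2.4, 8.2]
gripper_width: 54.8
grip_force: 40.0
```

Request:
drive_tool(
  moves=[
    {"claw": -0.2, "slide": [0, 0, 0.7], "turn": [0, 0, 1]},
    {"claw": -0.2, "slide": [0, 0, 1], "turn": [0, 0, 2]},
    {"claw": -0.2, "slide": [0, 0, 1.5], "turn": [0, 0, 3]},
    {"claw": -0.2, "slide": [0, 0, 1.5], "turn": [0, 0, 3]},
  ],
)

```text
time: 11.67
tcp_pos: [486.2, -101.1, 55.9]
orientation: [[0.515, 0.857, -0.001], [0.857, -0.515, 0.0], [-0.0, -0.001, -1.0]]
wrist_force: [-0.6, 2.0, 5.1]
gripper_width: 54.5
grip_force: 40.0
```

Request:
drive_tool(
  moves=[
    {"claw": -0.2, "slide": [0, 0, 1.5], "turn": [0, 0, 0]},
    {"claw": -0.2, "slide": [0, 0, 3], "turn": [0, 0, 0]},
    {"claw": -0.2, "slide": [0, 0, 4], "turn": [0, 0, 0]},
    {"claw": -0.2, "slide": [0, 0, 4], "turn": [0, 0, 0]},
    {"claw": -0.2, "slide": [0, 0, 4], "turn": [0, 0, 0]},
  ],
)

```text
time: 12.08
tcp_pos: [486.3, -101.1, 51.9]
orientation: [[0.514, 0.858, -0.001], [0.858, -0.514, 0.0], [-0.0, -0.001, -1.0]]
wrist_force: [-0.2, 3.1, 4.7]
gripper_width: 54.5
grip_force: 40.0
```

Request:
drive_tool(
  moves=[
    {"claw": -0.2, "slide": [0, 0, 0.7], "turn": [0, 0, 0]},
    {"claw": -0.2, "slide": [0, 0, 1.5], "turn": [0, 0, 0]},
    {"claw": -0.2, "slide": [0, 0, 2.2], "turn": [0, 0, 0]},
    {"claw": -0.2, "slide": [0, 0, 2.2], "turn": [0, 0, 0]},
    {"claw": -0.2, "slide": [0, 0, 2.2], "turn": [0, 0, 0]},
  ],
)

```text
time: 12.5
tcp_pos: [486.3, -101.1, 50.3]
orientation: [[0.514, 0.858, -0.0], [0.858, -0.514, 0.001], [0.001, -0.001, -1.0]]
wrist_force: [-7.1, 3.4, 26.9]
gripper_width: 54.3
grip_force: 40.0
```

```bash
cat > m4.py <<'E'
from h import *
go([486.3,-101.1,50],-31)
for n in ["scene","top"]:
  q=camera(n); P=pts(q); m=(P[:,2]>62)&(P[:,2]<95)&(np.hypot(P[:,0]-486.5,P[:,1]+101)<22)
  print(n,m.sum(),np.percentile(P[m][:,2],[10,50,90]) if m.sum() else 0)
  m=(P[:,2]>43)&(P[:,2]<60)&(abs(P[:,0]-498)<40)&(abs(P[:,1]-5)<30); print(" cover",m.sum(),np.median(P[m][:,2]) if m.sum() else 0)
p=wrist(); P=pts(p); m=(np.hypot(P[:,0]-486.5,P[:,1]+101)<26)&(P[:,2]>62)&(P[:,2]<95); print("wrist",m.sum(),np.percentile(P[m][:,2],[10,50,90]) if m.sum() else 0)
cv2.imwrite("pics/w4.png",p["color"][:,:,::-1])
E
python3 m4.py
```

```text
slide [ 0.  -0.   0.3] turn [-0.05 -0.04  0.07] tcp [ 486.3 -101.1   50.3] F [-7.1  3.4 26.9] q7 0.12 w 54.3 t 12.5
scene 106 [72.77655395 74.57309789 76.25193966]
 cover 216 48.17188929873828
top 0 0
 cover 59 49.00366676895237
wrist 7205 [74.42264756 75.69779476 76.61432997]
```

View pics/w4.png

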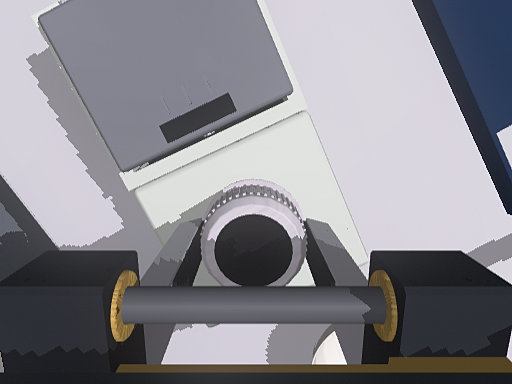

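The collar sits between the fingers at (255,245), with its top at z≈75.6 (home is 75.5) against the hard stop. The cover lies flat and shut at z≈49. Handing in.

```bash
python3 -c "
from cell import hand_in; print(hand_in())"
```

```text
the job is handed in; nothing more can be done
None
```

I handed the job in with the cover shut and caught (top about 49 mm above the table). The collar dropped over its pins about 60° clockwise, and the gripper still holds it home (top about 75.6 mm, 75.5 mm is fully home). `hand_in` gave no verdict, and I didn't re-measure the bystanders after the moves, though no contact with them was seen.

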